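# Close the draft shield and tare the balance by its touch-free sensor

## Task

Tare the empty beaker on the balance. With the fingertips, gently push the open lid of its glass draft shield down until it is fully closed; then, touching nothing of the control console, hold the fingertips still about two centimetres above the right-hand one of the two touch-free sensors for a full two seconds, and draw the hand well away from the balance. Do not bring the hand over the left-hand sensor, which switches the balance off; pinch and lift nothing, and leave the beaker and everything round the balance where it stands.

Things in the scene. Friction and masses are not known exactly. Their poses are not given: they have to be found in the camera images.
- right_sensor (a point): Touch-free tare sensor: black domed window, 19 mm wide, in a 25 mm grey ring, at the right end (balance's -y) of the tilted console; display and keys lie between it and its twin. Point: top of the window, 47 mm above the worktop; axes as the balance's, z vertical. It sees fingertips held within 15 mm of its vertical, 2 to 40 mm up. The shield stands 25 mm behind it; the shut lid's top is 66 mm higher.
- left_sensor (a point): The same kind of sensor at the left-hand end of the console, 120 mm from the other; it switches the balance off. Axes as the balance's. Keep the fingers away from above it (30 mm sideways, less than 90 mm up).
- balance: Compact balance, white case 185 mm deep (x), 160 mm wide (y), fixed on the worktop. Origin: centre of its underside; -x is its front (to the robot), y its left, z up. Its glass draft shield with grey frame: x -30 to +92 mm, y -65 to +65 mm, top edge 105 mm above the worktop, open only at the top under the lid. Press on it gently, always under 40 N.
- console: Tilted white control console over the front of the balance, x from -92 to -30 mm in the balance's frame, full width, 30 to 50 mm high. Origin and axes coincide with the balance's. Must not be touched.
- lid (a joint): Angle of the draft shield's lid (rad): 0 = closed, level on the shield; 1.4 = at the open stop. Starts half to two thirds open. Stiff hinge: stays where it is left, needs about 1 N at the front edge all the way down; no spring or catch; hard stop at 0. Clear pane in a grey frame, 132 mm wide (y), 5 mm thick, reaching 121 mm from the hinge axis, plus a 44 mm wide lip that goes 11 mm farther at mid front.
- lid_hinge (a point): Middle of the lid's hinge axis, along the rear top edge of the shield: 90.5 mm behind the balance's origin and 110 mm above the worktop. The axis is the balance's y; axes as the balance's.
- lid_lip (a point): The place to push: middle of the lid's front edge where the lip begins, on the outer (upper) face, 120 mm from the hinge axis and 2.5 mm outside the lid's mid-plane. Moves with the lid: its z axis is the lid's outward normal, its -x axis points from the hinge to the lip.
- beaker: Empty small glass beaker, 53 mm in diameter and 60 mm high, loose on the round steel pan inside the draft shield. Origin: centre of its underside, 40 mm above the worktop. Stays there.
- petri_dish: Petri dish, 62 mm across, 15 mm high, lying left of the balance; origin under its centre. Leave alone.
- tweezers: Tweezers, 120 mm long, lying left of the balance; origin under the middle. Leave alone.
- vial_3: Brown sample vial, 12 mm across and 32 mm high, standing right of the balance; origin under its centre. Leave alone.
- vial_4: Clear sample vial with dark cap, 12 mm across and 32 mm high, standing right of the balance; origin under its centre. Leave alone.
- timer: White lab timer, 64 x 64 x 19 mm, at the right end of the worktop; origin under its centre. Leave alone.
- wash_bottle: White wash bottle with a bent spout, 65 x 104 x 201 mm, on the left; origin under its centre. Leave alone.
- reagent_bottle: Brown reagent bottle, 67 mm across and 149 mm high, on the left; origin under its centre. Leave alone.
- notebook: Notebook, 148 x 105 x 12 mm, at the left; origin under its centre. Leave alone.
- pen: Black pen, 143 mm long, lying at the left; origin under its middle. Leave alone.

How it is judged:
By the outcome, as a careful person would: the job done as asked, in the order asked, and still so for the second after the job is handed in, with the robot touching nothing.
It also fails if it takes over 51 s, if anything falls off the work surface, if the arm or the gripper's body presses on something with over 40 N, if the wrist force passes 120 N, or if a joint passes its speed limit or range.

## Robot

A 6-joint arm with a two-finger parallel gripper is mounted at the origin on a cart in front of the work surface, level with it; the furniture and walls round the work are solid. World frame = base frame: x ahead of the robot, y to its left, z up, the work surface at z = 0. Lengths are in m, angles in degrees, forces in N, time in s.
With the tool pointing down it reaches from about 0.375 to 0.75 m from the base axis. Payload 9 kg.
Tool frame: the origin (TCP) lies midway between the tips of the shut fingers; the grasp point (between the pads) lies 19 mm behind it; z points along the fingers, y is the direction in which the jaws open and shut (so a half turn about z gives the same grasp; the last joint's range is limited). The gripper opens to 85 mm and grips with 20 to 120 N. Pads are 22 mm wide; open, the fingers measure 114 mm over their backs; the gripper's body (76 mm by 85 mm) begins 54 mm behind the grasp point. The pads swing forward as they close: fully open they stand 13 mm farther back than shut.
Start: joints at [62.699, 5.964, 5.575, 89.605, 0, 77.527], TCP at [0.154, 0.58, 0.231] pointing down, gripper open.
Joint ranges: [-171.21, 171.21], [-48.23, 106.86], [-62.78, 66.21], [-105.2, 120.99], [-86.42, 89.51], [-180, 180]. Speed limits (degrees/s): [127.2, 127.2, 147.25, 180, 180, 180].

## Interface

Orientations are given as [roll, pitch, yaw] about the fixed x, y, z axes, in that order (R = Rz(yaw) Ry(pitch) Rx(roll)).
In Python, from cell import robot gives the robot as it stands.
- The arm moves only by the tool play_rows, never from a script. Its argument "steps" is a list of rows, each a list of 7 numbers: the turn, a rotation vector about the world's x, y, z in rad, then the shift along the world's x, y, z in m, then the finger opening in m, from 0 to 0.0854. In form: [[rx, ry, rz, x, y, z, fingers], ...]. A call has 1 to 5 rows; each row shifts and turns the commanded pose from where the row before left it; what a row does not reach is not made up. A row lasts 1/10 s, in which the tool goes at most 50 mm and 8.59 degrees, less where a joint would pass 70% of its speed; a pose out of reach is approached as far as the arm can. A call is refused whole if a number of a shift passes 0.05 or a number of a turn 0.15, either way. A call with a gripper value outside its range is refused whole. The fingers move at their own pace and stop on an object; "grip_force" is the grip in N (left out, the last holds). Time passes only in rows, so rows that do not move let the fingers close. It gives the time, the measured TCP pose, the force and the opening at its end, in the units of the state.
- robot.observe(): the state, without advancing time (a new reading comes with each control period).
- robot.snapshot(name): name is "scene" or "top" or "wrist"; returns the picture (400x640x3 uint8, blue, green, red); there is no depth.
- robot.camera_model(name): a dict with "fx", "fy", "cx", "cy" (pixels), "pose" (4x4, takes a point from camera to world coordinates); the wrist camera has in their place "hand_eye" (4x4, takes a point from camera to tool coordinates, whose origin is the TCP and whose axes are the flange's). Camera axes: x right, y down, z forward; pixel columns grow to the right and rows downward; lengths in m; the calibration is good to about 2 mm. A picture is of the moment at which its call begins: read the wrist's pose just before it. camera_model takes no time and is no camera call.
- robot.sign_off(): hands the job in, once; it reports no verdict.
The state is a dict: "time_s": time; "joints": joint angles; "qd": joint speeds; "joint_efforts": joint torques, N m; "tool_pos": TCP position; "orientation": TCP orientation; "contact_force": force on the tool from outside, world axes, zero at the start; "ft_torque": the same for the moment, N m; "grip_width": opening from 0.0 (shut) to 1.0 (fully open).
Only numpy, scipy, OpenCV 4.12 (cv2) and the standard library are available. Lean on these libraries where they do the work, as an engineer would, in place of code of your own. Each camera call takes 0.05 s, during which the arm holds its last target. There are 200 camera calls.

## Working session

There is one attempt and no reset: what is moved stays moved. The work goes in short steps, Python scripts to look and compute and a tool call to move; the robot and the scene stay as the last step left them, time stands still between calls to the robot, and variables do not carry over. Pictures are saved under pics/ and viewed, about 8 in all and at most 12, crops included, and the job is handed in when it is done.

Besides the shell and the picture viewer there is one more tool, called after ">>>" in YAML: its name, and indented under it one key for each argument. play_rows: Moves the arm, as the interface text tells. Its arguments: {"type":"object","properties":{"steps":{"type":"array"},"grip_force":{"type":"number"}},"required":["steps"]}

```bash
mkdir -p pics; python3 - <<'E'
from cell import robot
import cv2,numpy as np
np.set_printoptions(precision=4,suppress=True)
s=robot.observe();print(s)
for n in("scene","top"):
    im=robot.snapshot(n);cv2.imwrite(f"pics/{n}0.png",im);m=robot.camera_model(n);print(n,{k:np.array(v) for k,v in m.items()})
print(robot.camera_model("wrist"))
E
```

```text
{'time_s': 0.0, 'joints': array([62.6996,  6.0003,  5.5251, 89.6056, -0.0009, 77.5284]), 'qd': array([-0.0154,  0.033 , -0.0021, -0.0253, -0.0879, -0.0032]), 'joint_efforts': array([ -0.0013, -55.6932,  50.3645,   0.017 ,  -0.0003,   0.    ]), 'tool_pos': array([0.1534, 0.5797, 0.2305]), 'orientation': array([-179.9209,   -0.0166,  165.1712]), 'contact_force': array([ 0.0452,  0.44  , -0.2604]), 'ft_torque': array([ 0.0032, -0.0288, -0.0023]), 'grip_width': 0.9999306106718194}
scene {'fx': array(421.4174), 'fy': array(421.4174), 'cx': array(310.3473), 'cy': array(204.0122), 'pose': array([[ 0.4881, -0.4576,  0.7432, -0.4494],
       [-0.8725, -0.233 ,  0.4295, -0.5589],
       [-0.0234, -0.8581, -0.513 ,  0.7314],
       [ 0.    ,  0.    ,  0.    ,  1.    ]])}
top {'fx': array(436.87), 'fy': array(436.87), 'cx': array(320.9356), 'cy': array(199.832), 'pose': array([[ 0.0102, -0.9806,  0.196 ,  0.2595],
       [-0.9999, -0.0075,  0.0141, -0.0308],
       [-0.0123, -0.1961, -0.9805,  1.3178],
       [ 0.    ,  0.    ,  0.    ,  1.    ]])}
{'fx': 334.42912775918984, 'fy': 334.42912775918984, 'cx': 317.1540072339079, 'cy': 202.4899578272378, 'hand_eye': array([[-0.001 , -0.9518, -0.3066,  0.0793],
       [ 1.    , -0.0008, -0.0007,  0.0001],
       [ 0.0004, -0.3066,  0.9518, -0.1435],
       [ 0.    ,  0.    ,  0.    ,  1.    ]])}
```

View pics/scene0.png

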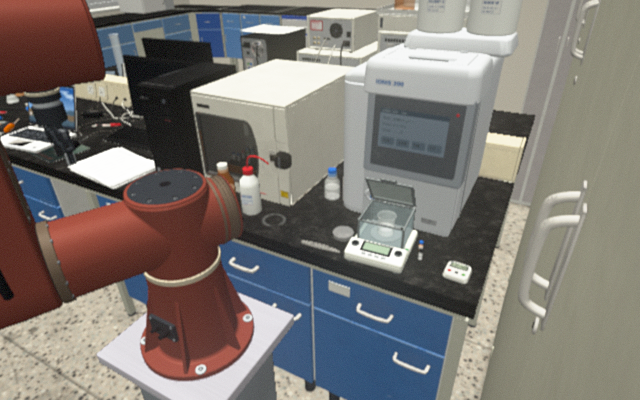

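View pics/top0.png

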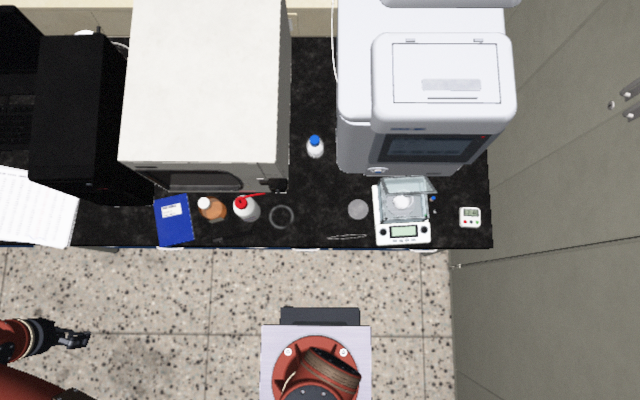

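The scene view shows the balance near (385,235) with its lid about half open. In the top view it's at (402,210), with the sensors near (383,232) and (425,231). I'll zoom in on both.

```bash
cat > h.py <<'E'
import numpy as np,cv2
from cell import robot
np.set_printoptions(precision=4,suppress=True)
def ray(m,u,v,T=None):
    T=np.array(m["pose"]) if T is None else T
    d=T[:3,:3]@np.array([(u-m["cx"])/m["fx"],(v-m["cy"])/m["fy"],1]);return T[:3,3],d
def onz(m,u,v,z,T=None):
    o,d=ray(m,u,v,T);return o+d*(z-o[2])/d[2]
def proj(m,p,T=None):
    T=np.array(m["pose"]) if T is None else T
    c=T[:3,:3].T@(np.array(p)-T[:3,3]);return np.array([m["fx"]*c[0]/c[2]+m["cx"],m["fy"]*c[1]/c[2]+m["cy"]])
E
python3 - <<'E'
from h import *
a=cv2.imread("pics/scene0.png")[165:290,330:480];b=cv2.imread("pics/top0.png")[165:255,340:490]
a=cv2.resize(a,None,fx=5,fy=5,interpolation=3)[:,:750];b=cv2.resize(b,None,fx=5,fy=5,interpolation=3)
cv2.imwrite("pics/a.png",a[:600]);cv2.imwrite("pics/b.png",b)
m=robot.camera_model("top")
for p in [(383,232),(425,231)]:print(onz(m,*p,.047))
E
```

```text
[ 0.4191 -0.1947  0.047 ]
[ 0.4231 -0.317   0.047 ]
```

View pics/a.png

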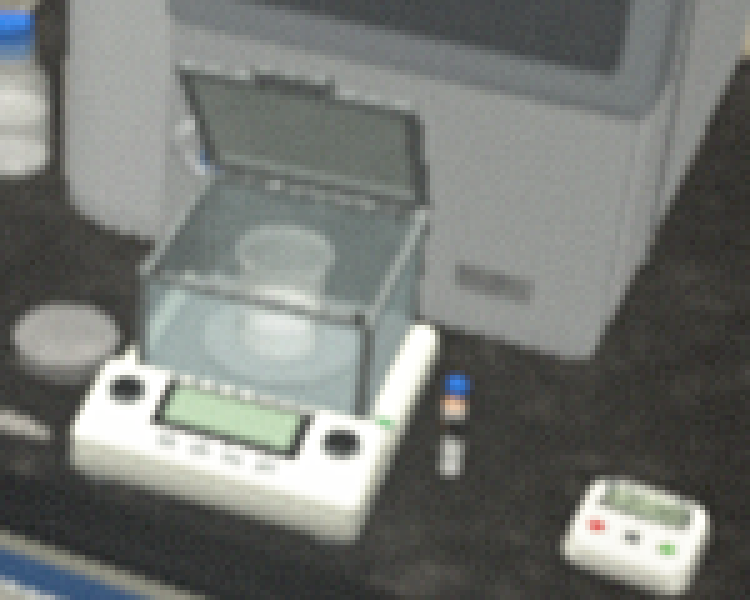

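View pics/b.png

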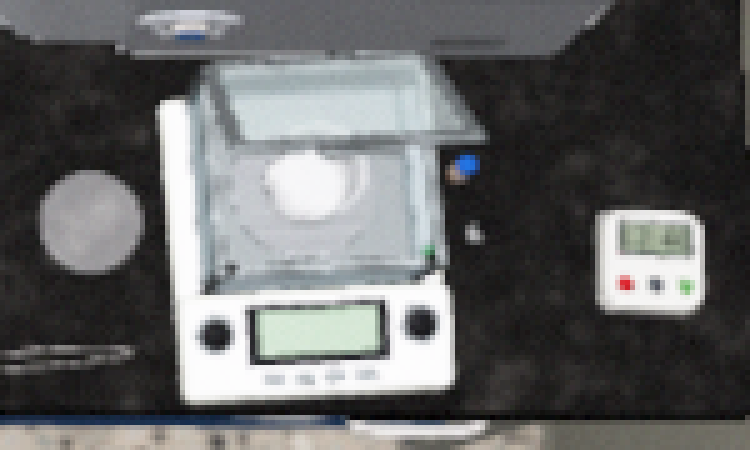

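```bash
python3 - <<'E'
from h import *
t=robot.camera_model("top");s=robot.camera_model("scene")
def tri(pt,ps):
    A=[];b=[]
    for m,p in((t,pt),(s,ps)):
        o,d=ray(m,*p);d=d/np.linalg.norm(d);P=np.eye(3)-np.outer(d,d);A.append(P);b.append(P@o)
    x=np.linalg.lstsq(np.vstack(A),np.hstack(b),rcond=None)[0]
    return x,[np.linalg.norm(P@x-q) for P,q in zip(A,b)]
pa=lambda u,v:(330+u/5-.4,165+v/5-.4);pb=lambda u,v:(340+u/5-.4,165+v/5-.4)
L=[pb(215,335),pa(126,388)];R=[pb(421,324),pa(341,442)]
for q in(L,R):print(tri(*q),onz(t,*q[0],.047),onz(s,*q[1],.047))
l=(onz(t,*L[0],.047)+onz(s,*L[1],.047))/2;r=(onz(t,*R[0],.047)+onz(s,*R[1],.047))/2
y=(l-r)[:2];print(np.linalg.norm(y));y/=np.linalg.norm(y);x=np.array([y[1],-y[0]]);print("yaw",np.degrees(np.arctan2(x[1],x[0])))
c=(l+r)[:2]/2+x*.055;print("balance",c)
h=np.r_[c+x*.0905,.11];h3=h
for a in np.arange(.6,1.05,.1):
    ps=[]
    for k in(-.066,.066):
        e=np.r_[c+x*(.0905-.121*np.cos(a))+y*k,.11+.121*np.sin(a)]
        ps+=[(proj(t,e)+.4-[340,165])*5,(proj(s,e)+.4-[330,165])*5]
    print(a,*ps)
for k in(-.066,.066):
    e=np.r_[c+x*.0905+y*k,.11];print("hinge",(proj(t,e)+.4-[340,165])*5,(proj(s,e)+.4-[330,165])*5)
E
```

```text
(array([ 0.4204, -0.1936,  0.0464]), [np.float64(1.00964313925876e-05), np.float64(1.0096431392566463e-05)]) [ 0.4203 -0.1935  0.047 ] [ 0.4195 -0.1939  0.047 ]
(array([ 0.4278, -0.3136,  0.0468]), [np.float64(0.00010553127976462485), np.float64(0.00010553127976489885)]) [ 0.4278 -0.3137  0.047 ] [ 0.4274 -0.3136  0.047 ]
0.12015893611951513
yaw 3.6699967377055236
balance [ 0.4786 -0.2502]
0.6 [477.757  205.8682] [398.3081 188.7007] [228.4853 219.6487] [152.9903 138.7839]
0.7 [480.7643 188.8355] [403.7392 165.7324] [229.7534 202.7151] [158.3291 116.8735]
0.7999999999999999 [483.2582 170.1255] [409.4581 143.3043] [230.6934 184.0942] [164.185  95.525]
0.8999999999999999 [485.1976 149.944 ] [415.3889 121.7056] [231.2872 163.9906] [170.4802  75.0108]
0.9999999999999999 [486.5488 128.5265] [421.4533 101.209 ] [231.5217 142.6387] [177.1307  55.587 ]
hinge [429.9442  55.3789] [431.031  209.9754]
hinge [198.0628  68.2224] [206.5858 163.7107]
```

```bash
python3 - <<'E'
from h import *
t=robot.camera_model("top");s=robot.camera_model("scene")
pa=lambda u,v:(330+u/5-.4,165+v/5-.4);pb=lambda u,v:(340+u/5-.4,165+v/5-.4)
print("base front",onz(s,*pa(595,357),0),onz(s,*pa(440,325),0),onz(s,*pa(110,220),0))
for z in(0,.2,.25,.3,.4):print(z,"top row",onz(t,*pb(130,50),z),onz(t,*pb(560,50),z),"scene bulge",onz(s,*pa(640,115),z),onz(s,*pa(175,35),z))
E
```

```text
base front [ 0.635  -0.4021  0.    ] [ 0.6259 -0.3113  0.    ] [ 0.6463 -0.0827  0.    ]
0 top row [ 0.6039 -0.1499  0.    ] [ 0.6058 -0.4162  0.    ] scene bulge [ 0.9474 -0.3584  0.    ] [ 0.9178 -0.0143  0.    ]
0.2 top row [ 0.5516 -0.1318  0.2   ] [ 0.5532 -0.3577  0.2   ] scene bulge [ 0.5655 -0.4132  0.2   ] [ 0.5439 -0.1632  0.2   ]
0.25 top row [ 0.5386 -0.1273  0.25  ] [ 0.5401 -0.3431  0.25  ] scene bulge [ 0.47   -0.4269  0.25  ] [ 0.4504 -0.2004  0.25  ]
0.3 top row [ 0.5255 -0.1228  0.3   ] [ 0.5269 -0.3285  0.3   ] scene bulge [ 0.3745 -0.4406  0.3   ] [ 0.357  -0.2377  0.3   ]
0.4 top row [ 0.4994 -0.1137  0.4   ] [ 0.5007 -0.2992  0.4   ] scene bulge [ 0.1835 -0.4681  0.4   ] [ 0.17   -0.3122  0.4   ]
```

```bash
python3 - <<'E'
import cv2
a=cv2.imread("pics/scene0.png")[0:250,300:540];b=cv2.imread("pics/top0.png")[0:250,320:540]
import numpy as np
cv2.imwrite("pics/m.png",np.hstack([cv2.resize(a,(384,400),interpolation=3),cv2.resize(b,(352,400),interpolation=3)]))
E
```

```text
(no output)
```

View pics/m.png

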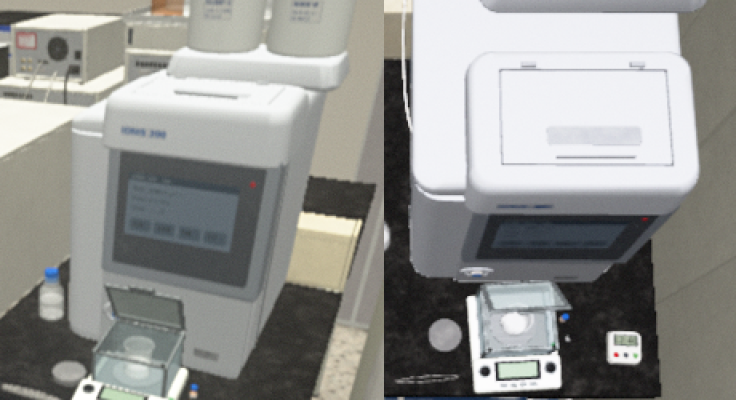

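```bash
python3 - <<'E'
from h import *
t=robot.camera_model("top");s=robot.camera_model("scene")
for pt,ps in [((377,131),(367.5,94)),((486,133),(470,106)),((506,118),(487,72)),((489,135),(467,111)),((380,161),(366,173)),((468,162),(458,183))]:
    A=[];b=[]
    for m,p in((t,pt),(s,ps)):
        o,d=ray(m,*p);d=d/np.linalg.norm(d);P=np.eye(3)-np.outer(d,d);A.append(P);b.append(P@o)
    x=np.linalg.lstsq(np.vstack(A),np.hstack(b),rcond=None)[0];print(x,np.linalg.norm(A[0]@x-b[0]))
E
```

```text
[ 0.5981 -0.1395  0.4019] 0.0001411890462355931
[ 0.6014 -0.3924  0.3979] 0.012082760524351881
[ 0.6068 -0.411   0.4766] 0.017455836558024358
[ 0.5969 -0.3946  0.3897] 0.005052817607202939
[ 0.589  -0.1624  0.1783] 0.01211820706797398
[ 0.5894 -0.4059  0.1993] 0.0031055046054823203
```

The machine face behind the balance is at x≈0.59, so I'll tilt the hand back toward the robot by about 20°. The lid is at about 0.95 rad, and the balance is at (0.479, -0.250) with a yaw of 3.7°.

>>> play_rows:
  steps:
    - [0,0,0,0.015,-0.02,0.02,0]
    - [0,0,0.1,0.026,-0.031,0.02,0]
    - [0,0,0.12,0.026,-0.031,0.02,0]
    - [0,0,0.103,0.026,-0.031,0.02,0]
    - [0,0,0,0.026,-0.031,0,0]

```text
time_s: 0.6
tool_pos: [0.2738, 0.4353, 0.314]
orientation: [179.9, 0.2, -176.1]
contact_force: [0.8, -0.5, 0.3]
grip_width: 0.145
```

>>> play_rows:
  steps:
    - [0,0,0,0.026,-0.031,0,0]
    - [0,0,0,0.026,-0.031,0,0]
    - [0,0,0,0.026,-0.031,0,0]
    - [0,0,0,0.01,-0.04,0,0]
    - [0,0,0,0.01,-0.04,0,0]

```text
time_s: 1.1
tool_pos: [0.3708, 0.2615, 0.3108]
orientation: [-180.0, -0.0, -176.3]
contact_force: [0.8, 0.3, 0.2]
grip_width: -0.0
```

>>> play_rows:
  steps:
    - [0.005,-0.07,0,0.01,-0.04,0,0]
    - [0.005,-0.07,0,0.01,-0.04,0,0]
    - [0.005,-0.07,0,0.01,-0.04,0,0]
    - [0.004,-0.07,0,0.01,-0.04,0,0]
    - [0.004,-0.07,0,0.01,-0.04,0,0]

```text
time_s: 1.6
tool_pos: [0.4275, 0.063, 0.3133]
orientation: [179.9, 19.6, -176.2]
contact_force: [-14.2, 24.4, 26.7]
grip_width: 0.001
```

>>> play_rows:
  steps:
    - [0,0,0,0,0,0,0]

```text
time_s: 1.7
tool_pos: [0.4282, 0.0592, 0.3107]
orientation: [179.9, 19.4, -176.8]
contact_force: [-0.5, -0.2, -0.4]
grip_width: 0.0
```

```bash
python3 - <<'E'
from h import *
s=robot.observe();print({k:s[k] for k in("tool_pos","contact_force","ft_torque","qd","joints")})
cv2.imwrite("pics/s1.png",np.vstack([robot.snapshot("scene")[:300],robot.snapshot("top")[100:400]]))
E
```

```text
{'tool_pos': array([0.4282, 0.0592, 0.3107]), 'contact_force': array([-0.5204, -0.2347, -0.4346]), 'ft_torque': array([0.0158, 0.3685, 0.0141]), 'qd': array([ 6.7164, -0.9117,  2.6487,  2.8833, -1.0646,  6.456 ]), 'joints': array([-13.7827, -48.084 , -30.8215,  88.6809,   5.6511, -16.1009])}
```

View pics/s1.png

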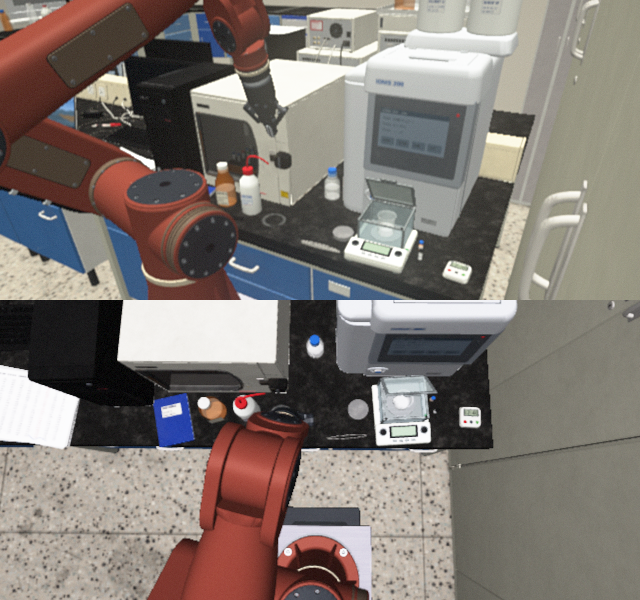

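The scene and top views show nothing touched. The hand is above the gap left of the balance, and the force was only transient. Joint 2 is near its limit, so I'm moving outward.

>>> play_rows:
  steps:
    - [0,0,0,0.03,-0.02,0,0]
    - [0,0,0,0.025,-0.035,0,0]
    - [0,0,0,0.012,-0.04,0,0]
    - [0,0,0,0.01,-0.04,0,0]
    - [0,0,0,0.01,-0.04,0,0]

```text
time_s: 2.3
tool_pos: [0.5152, -0.1106, 0.3148]
orientation: [180.0, 19.7, -176.1]
contact_force: [0.9, 1.5, -0.2]
grip_width: -0.001
```

>>> play_rows:
  steps:
    - [0,0,0,0.01,-0.04,0,0]
    - [0,0,0,0.005,-0.04,0,0]
    - [0,0,0,0.003,-0.035,-0.01,0]
    - [0,0,0,0,-0.016,-0.02,0]
    - [0,0,0,0,0,0,0]

```text
time_s: 2.8
tool_pos: [0.5323, -0.2414, 0.2813]
orientation: [179.8, 19.4, -176.4]
contact_force: [-0.1, 1.0, -0.2]
grip_width: -0.001
```

```bash
python3 - <<'E'
from h import *
s=robot.observe();print({k:s[k] for k in("tool_pos","orientation","contact_force","ft_torque","joints")})
w=robot.snapshot("wrist");a=robot.snapshot("scene")[130:290,320:480]
cv2.imwrite("pics/w1.png",w);a=cv2.resize(a,(400,400),interpolation=3);cv2.imwrite("pics/c1.png",np.hstack([w[:,120:520],a]))
E
```

```text
{'tool_pos': array([ 0.5323, -0.2414,  0.2813]), 'orientation': array([ 179.7627,   19.4194, -176.3572]), 'contact_force': array([-0.13 ,  0.961, -0.227]), 'ft_torque': array([0.0293, 0.2806, 0.0023]), 'joints': array([-45.051 , -16.5041, -12.5869,  80.9967,  14.6248, -47.0694])}
```

View pics/c1.png

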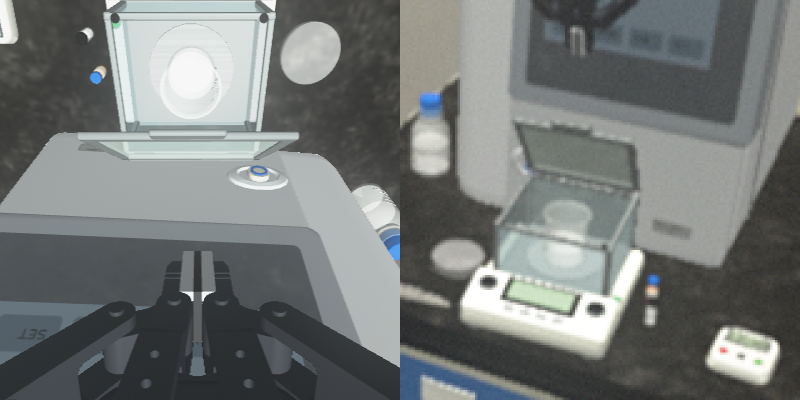

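The wrist view shows the fingers behind the lid and clear of it. The lid's lip is at about (188,134) in the crop, roughly 5 mm to -y of the fingers, which agrees with my estimate. I'll go down behind it.

>>> play_rows:
  steps:
    - [0,0,0,0,-0.005,-0.02,0]
    - [0,0,0,0,0,-0.02,0]
    - [0,0,0,0,0,-0.016,0]
    - [0,0,0,-0.006,0,-0.004,0]
    - [0,0,0,-0.005,0,-0.004,0]

```text
time_s: 3.4
tool_pos: [0.5217, -0.2458, 0.2213]
orientation: [-180.0, 19.7, -176.2]
contact_force: [-0.3, 0.6, 0.3]
grip_width: 0.003
```

>>> play_rows:
  steps:
    - [0,0,0,-0.003,0,-0.0022,0]
    - [0,0,0,-0.003,0,-0.0022,0]
    - [0,0,0,0,0,0,0]

```text
time_s: 3.7
tool_pos: [0.5153, -0.2471, 0.2161]
orientation: [180.0, 19.6, -176.3]
contact_force: [0.1, -0.4, 0.2]
grip_width: -0.002
```

```bash
python3 - <<'E'
import numpy as np
# TCP path (world dx,dz) per lid angle
c=np.array([.4786,-.2502]);x=np.array([.998,.064])
for a in [1,.95,.9,.85,.8,.7,.6,.5,.4,.3,.2,.1,0]:
    xb=.0905-.117*np.cos(a)+.0025*np.sin(a)+.0103;z=.11+.117*np.sin(a)+.0025*np.cos(a)+.0038
    print(a,(c+x*xb).round(4),round(z,4))
E
```

```text
1 [ 0.5182 -0.2477] 0.2136
0.95 [ 0.5133 -0.248 ] 0.2104
0.9 [ 0.5086 -0.2483] 0.207
0.85 [ 0.504  -0.2486] 0.2033
0.8 [ 0.4996 -0.2489] 0.1995
0.7 [ 0.4915 -0.2494] 0.1911
0.6 [ 0.4842 -0.2498] 0.1819
0.5 [ 0.4779 -0.2502] 0.1721
0.4 [ 0.4726 -0.2506] 0.1617
0.3 [ 0.4684 -0.2509] 0.1508
0.2 [ 0.4653 -0.2511] 0.1395
0.1 [ 0.4633 -0.2512] 0.128
0 [ 0.4624 -0.2512] 0.1163
```

>>> play_rows:
  steps:
    - [0,0,0,-0.003,0,-0.004,0]
    - [0,0,0,-0.0035,-0.0005,-0.0035,0]
    - [0,0,0,-0.0035,-0.0005,-0.003,0]
    - [0,0,0,-0.003,-0.0005,-0.003,0]
    - [0,0,0,-0.0027,0,-0.003,0]

```text
time_s: 4.2
tool_pos: [0.4994, -0.2486, 0.1988]
orientation: [179.9, 19.6, -176.3]
contact_force: [-0.2, 0.5, 0.4]
grip_width: 0.003
```

>>> play_rows:
  steps:
    - [0,0,0,-0.004,-0.0003,-0.0042,0]
    - [0,0,0,-0.004,-0.0002,-0.0042,0]
    - [0,0,0,-0.0037,-0.0002,-0.0046,0]
    - [0,0,0,-0.0036,-0.0002,-0.0046,0]
    - [0,0,0,0,0,0,0]

```text
time_s: 4.7
tool_pos: [0.4838, -0.2492, 0.1806]
orientation: [179.9, 19.6, -176.4]
contact_force: [-0.3, -0.8, -0.0]
grip_width: -0.0
```

```bash
python3 - <<'E'
from h import *
s=robot.observe();print({k:s[k] for k in("tool_pos","contact_force","ft_torque")})
w=robot.snapshot("wrist");a=robot.snapshot("scene")[130:290,320:480]
a=cv2.resize(a,(400,400),interpolation=3);cv2.imwrite("pics/c2.png",np.hstack([w[:,120:520],a]))
E
```

```text
{'tool_pos': array([ 0.4838, -0.2492,  0.1806]), 'contact_force': array([-0.3364, -0.8059, -0.0442]), 'ft_torque': array([-0.0245,  0.3628,  0.0131])}
```

View pics/c2.png

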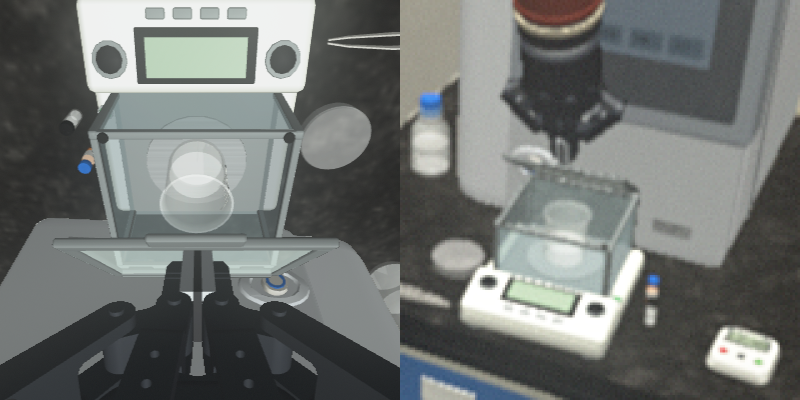

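The lid is moving down to about 0.6 rad. The fingertips are centred on its front edge, at (197,245) in the crop, and the forces are negligible. I'll keep following the arc.

>>> play_rows:
  steps:
    - [0,0,0,-0.0031,-0.0002,-0.0045,0]
    - [0,0,0,-0.003,-0.0002,-0.0049,0]
    - [0,0,0,-0.0027,-0.0002,-0.0052,0]
    - [0,0,0,-0.0026,-0.0002,-0.0052,0]
    - [0,0,0,-0.0021,-0.0001,-0.0054,0]

```text
time_s: 5.3
tool_pos: [0.4706, -0.2503, 0.1557]
orientation: [179.9, 19.6, -176.3]
contact_force: [-0.3, 0.7, -0.4]
grip_width: -0.004
```

>>> play_rows:
  steps:
    - [0,0,0,-0.0021,-0.0001,-0.0055,0]
    - [0,0,0,-0.0016,-0.0001,-0.0056,0]
    - [0,0,0,-0.0015,-0.0001,-0.0057,0]
    - [0,0,0,-0.001,0,-0.0057,0]
    - [0,0,0,-0.001,0,-0.0058,0]

```text
time_s: 5.8
tool_pos: [0.4637, -0.2506, 0.1275]
orientation: [179.9, 19.6, -176.3]
contact_force: [0.2, -1.2, 0.4]
grip_width: 0.001
```

>>> play_rows:
  steps:
    - [0,0,0,-0.0005,0,-0.003,0]
    - [0,0,0,-0.0003,0,-0.002,0]
    - [0,0,0,0,0,0,0]

```text
time_s: 6.1
tool_pos: [0.4629, -0.2505, 0.1228]
orientation: [179.9, 19.6, -176.3]
contact_force: [-0.4, 0.6, 0.9]
grip_width: 0.005
```

Now small steps until the force shows the stop.

>>> play_rows:
  steps:
    - [0,0,0,0,0,-0.002,0]
    - [0,0,0,0,0,-0.0015,0]
    - [0,0,0,0,0,-0.001,0]
    - [0,0,0,0,0,0,0]

```text
time_s: 6.5
tool_pos: [0.4629, -0.2505, 0.1184]
orientation: [179.9, 19.6, -176.3]
contact_force: [0.2, -0.5, 0.3]
grip_width: -0.002
```

>>> play_rows:
  steps:
    - [0,0,0,0,0,-0.001,0]
    - [0,0,0,0,0,0,0]

```text
time_s: 6.7
tool_pos: [0.4629, -0.2506, 0.1174]
orientation: [179.9, 19.6, -176.3]
contact_force: [0.2, -0.6, -0.4]
grip_width: -0.002
```

>>> play_rows:
  steps:
    - [0,0,0,0,0,-0.001,0]
    - [0,0,0,0,0,0,0]

```text
time_s: 6.9
tool_pos: [0.4629, -0.2506, 0.1164]
orientation: [179.9, 19.6, -176.3]
contact_force: [-0.4, -0.1, -0.1]
grip_width: -0.001
```

>>> play_rows:
  steps:
    - [0,0,0,0,0,-0.0008,0]
    - [0,0,0,0,0,0,0]

```text
time_s: 7.1
tool_pos: [0.4629, -0.2506, 0.1156]
orientation: [179.9, 19.6, -176.3]
contact_force: [0.8, -0.9, 0.4]
grip_width: -0.001
```

>>> play_rows:
  steps:
    - [0,0,0,0,0,-0.0007,0]
    - [0,0,0,0,0,0,0]

```text
time_s: 7.3
tool_pos: [0.463, -0.2506, 0.1151]
orientation: [180.0, 19.6, -176.3]
contact_force: [-0.6, 0.6, 1.4]
grip_width: 0.003
```

>>> play_rows:
  steps:
    - [0,0,0,0,0,-0.0006,0]
    - [0,0,0,0,0,0,0]

```text
time_s: 7.5
tool_pos: [0.4631, -0.2507, 0.1149]
orientation: [180.0, 19.6, -176.3]
contact_force: [-2.3, 1.8, 4.6]
grip_width: 0.002
```

>>> play_rows:
  steps:
    - [0,0,0,0,0,-0.0006,0]
    - [0,0,0,0,0,0,0]

```text
time_s: 7.7
tool_pos: [0.4631, -0.2508, 0.1147]
orientation: [180.0, 19.6, -176.3]
contact_force: [-4.2, 2.9, 8.3]
grip_width: 0.001
```

The force rises steeply at z≈0.115, so the lid is on its hard stop. I'll lift and look.

>>> play_rows:
  steps:
    - [0,0,0,0,0,0.005,0]
    - [0,0,0,0,0,0.02,0]
    - [0,0,0,-0.01,-0.02,0.02,0]
    - [0,0,0,-0.015,-0.025,0,0]
    - [0,0,0,0,0,0,0]

```text
time_s: 8.2
tool_pos: [0.4371, -0.2981, 0.1595]
orientation: [-180.0, 19.6, -176.4]
contact_force: [-0.3, 1.2, 0.1]
grip_width: -0.001
```

```bash
python3 - <<'E'
from h import *
s=robot.observe();print({k:s[k] for k in("tool_pos","orientation","contact_force")})
w=robot.snapshot("wrist");cv2.imwrite("pics/w3.png",w);a=robot.snapshot("scene")[130:290,320:480]
a=cv2.resize(a,(400,400),interpolation=3);cv2.imwrite("pics/c3.png",np.hstack([w[:,120:520],a]))
from scipy.spatial.transform import Rotation as R
T=np.eye(4);T[:3,:3]=R.from_euler("xyz",s["orientation"],degrees=True).as_matrix();T[:3,3]=s["tool_pos"]
m=robot.camera_model("wrist");T=T@m["hand_eye"];print("expected px right",proj(m,[.4276,-.3136,.047],T),"left",proj(m,[.4199,-.1937,.047],T))
np.save("T3.npy",T)
E
```

```text
{'tool_pos': array([ 0.4371, -0.2981,  0.1595]), 'orientation': array([-179.9595,   19.6023, -176.4224]), 'contact_force': array([-0.3409,  1.2444,  0.099 ])}
expected px right [296.7035 139.9737] left [461.6473 139.6242]
```

View pics/c3.png

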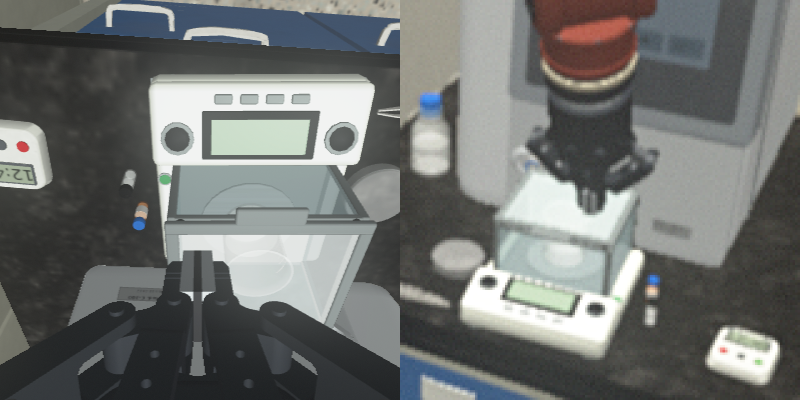

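The lid is shown level and closed, and the beaker is in place. The right sensor is at (297,138) in the full wrist image, against a prediction of (297,140), so my estimate holds. Moving over it and descending.

>>> play_rows:
  steps:
    - [0,0,0,-0.006,-0.008,0,0]
    - [0,0,0,-0.007,-0.008,0,0]
    - [0,0,0,0,0,-0.02,0]
    - [0,0,0,0,0,-0.025,0]
    - [0,0,0,0,0,0,0]

```text
time_s: 8.8
tool_pos: [0.4236, -0.3099, 0.1103]
orientation: [179.7, 19.5, -176.4]
contact_force: [-0.8, 0.4, -0.5]
grip_width: 0.005
```

>>> play_rows:
  steps:
    - [0,0,0,0,0,-0.02,0]
    - [0,0,0,0,0,-0.015,0]
    - [0,0,0,0,0,-0.01,0]
    - [0,0,0,0,0,0,0]
    - [0,0,0,0,0,0,0]

```text
time_s: 9.3
tool_pos: [0.4251, -0.3117, 0.0693]
orientation: [180.0, 19.6, -176.3]
contact_force: [0.6, -0.8, -0.0]
grip_width: -0.002
```

>>> play_rows:
  steps:
    - [0,0,0,0,0,0,0]
    - [0,0,0,0,0,0,0]
    - [0,0,0,0,0,0,0]
    - [0,0,0,0,0,0,0]
    - [0,0,0,0,0,0,0]

```text
time_s: 9.8
tool_pos: [0.425, -0.3116, 0.0689]
orientation: [180.0, 19.6, -176.3]
contact_force: [-0.0, -0.1, 0.3]
grip_width: -0.001
```

```bash
python3 - <<'E'
from h import *
s=robot.observe();print({k:s[k] for k in("time_s","tool_pos","contact_force")})
w=robot.snapshot("wrist");a=robot.snapshot("scene")[130:290,320:480]
a=cv2.resize(a,(400,400),interpolation=3);cv2.imwrite("pics/c4.png",np.hstack([w[:,120:520],a]))
E
```

```text
{'time_s': 9.8, 'tool_pos': array([ 0.425 , -0.3116,  0.0689]), 'contact_force': array([-0.0132, -0.1055,  0.2775])}
```

View pics/c4.png

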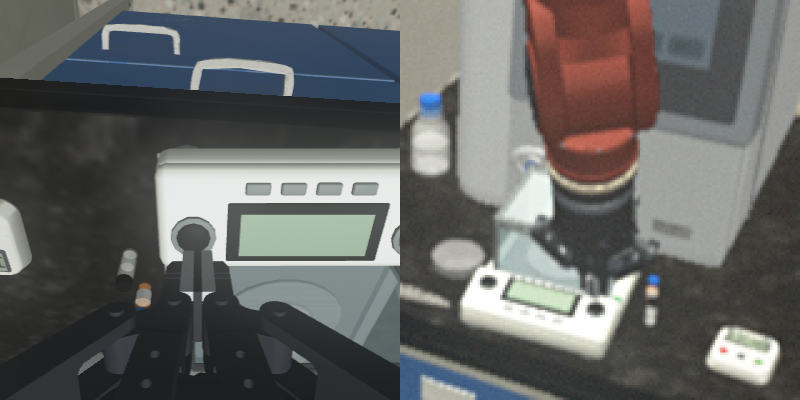

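The fingertips stand over the right sensor, touching nothing: the sensor is at (193,237) in the crop with the tips in front of it. Holding still.

>>> play_rows:
  steps:
    - [0,0,0,0,0,0,0]
    - [0,0,0,0,0,0,0]
    - [0,0,0,0,0,0,0]
    - [0,0,0,0,0,0,0]
    - [0,0,0,0,0,0,0]

```text
time_s: 10.4
tool_pos: [0.425, -0.3116, 0.0688]
orientation: [179.9, 19.6, -176.3]
contact_force: [-0.1, -0.6, -0.0]
grip_width: -0.001
```

>>> play_rows:
  steps:
    - [0,0,0,0,0,0,0]
    - [0,0,0,0,0,0,0]
    - [0,0,0,0,0,0,0]
    - [0,0,0,0,0,0,0]
    - [0,0,0,0,0,0,0]

```text
time_s: 10.9
tool_pos: [0.425, -0.3116, 0.0688]
orientation: [179.9, 19.6, -176.3]
contact_force: [-0.1, 1.1, 0.4]
grip_width: 0.005
```

>>> play_rows:
  steps:
    - [0,0,0,0,0,0,0]
    - [0,0,0,0,0,0,0]
    - [0,0,0,0,0,0,0]
    - [0,0,0,0,0,0,0]
    - [0,0,0,0,0,0,0]

```text
time_s: 11.4
tool_pos: [0.425, -0.3116, 0.0688]
orientation: [179.9, 19.6, -176.3]
contact_force: [-0.5, -0.5, 0.7]
grip_width: -0.0
```

>>> play_rows:
  steps:
    - [0,0,0,0,0,0,0]
    - [0,0,0,0,0,0,0]
    - [0,0,0,0,0,0,0]
    - [0,0,0,0,0,0,0]
    - [0,0,0,0,0,0,0]

```text
time_s: 11.9
tool_pos: [0.425, -0.3116, 0.0688]
orientation: [179.9, 19.6, -176.3]
contact_force: [1.0, -0.7, 0.8]
grip_width: 0.007
```

```bash
python3 - <<'E'
from h import *
s=robot.observe();print({k:s[k] for k in("time_s","tool_pos","contact_force","joints")})
E
```

```text
{'time_s': 11.9, 'tool_pos': array([ 0.425 , -0.3116,  0.0688]), 'contact_force': array([ 1.012 , -0.7353,  0.8426]), 'joints': array([-61.1425, -21.8292, -38.8409,  64.4268,  17.6967, -63.5034])}
```

>>> play_rows:
  steps:
    - [0,0,0,0,0,0.015,0]
    - [0,0,0,0,0,0.03,0]
    - [0,0,0,0,0,0.045,0]
    - [0,0,0,0,0,0.045,0]
    - [0,0,0,0,0,0.045,0]

```text
time_s: 12.4
tool_pos: [0.4248, -0.3113, 0.2506]
orientation: [180.0, 19.6, -176.3]
contact_force: [0.5, -0.5, 0.2]
grip_width: -0.004
```

>>> play_rows:
  steps:
    - [0,0,0,0.02,0.02,0.04,0]
    - [0,0,0,0.03,0.03,0.02,0]
    - [0,0,0,0.025,0.035,0.01,0]
    - [0,0,0,0.01,0.04,0,0]
    - [0,0,0,0,0.04,0,0]

```text
time_s: 12.9
tool_pos: [0.5108, -0.1451, 0.319]
orientation: [179.9, 19.6, -176.3]
contact_force: [0.5, 0.9, -1.7]
grip_width: -0.001
```

>>> play_rows:
  steps:
    - [0,0,0,0,0.04,0,0]
    - [0,0,0,-0.005,0.04,0,0]
    - [0,0,0,-0.01,0.04,0,0]
    - [0,0,0,-0.01,0.04,0,0]
    - [0,0,0,-0.01,0.03,0,0]

```text
time_s: 13.4
tool_pos: [0.4743, 0.0454, 0.3191]
orientation: [179.9, 19.6, -176.3]
contact_force: [-0.4, 0.5, 0.3]
grip_width: 0.005
```

>>> play_rows:
  steps:
    - [0,0,0,-0.01,0.03,0,0]
    - [0,0,0,-0.005,0.015,0,0]
    - [0,0,0,0,0,0,0]
    - [0,0,0,0,0,0,0]
    - [0,0,0,0,0,0,0]

```text
time_s: 13.9
tool_pos: [0.4602, 0.0877, 0.3187]
orientation: [180.0, 19.6, -176.4]
contact_force: [0.1, -0.2, 0.5]
grip_width: 0.002
```

```bash
python3 - <<'E'
from h import *
s=robot.observe();print({k:s[k] for k in("time_s","tool_pos","contact_force","joints")})
a=robot.snapshot("scene")[140:290,330:480];b=robot.snapshot("top")[155:255,340:490]
cv2.imwrite("pics/c5.png",np.hstack([cv2.resize(a,(400,400),interpolation=3),cv2.resize(b,(400,400),interpolation=3)]))
E
```

```text
{'time_s': 13.9, 'tool_pos': array([0.4602, 0.0877, 0.3187]), 'contact_force': array([ 0.141 , -0.2426,  0.5019]), 'joints': array([ -7.9142, -41.1519, -26.2809,  85.6621,   3.8968, -10.902 ])}
```

View pics/c5.png

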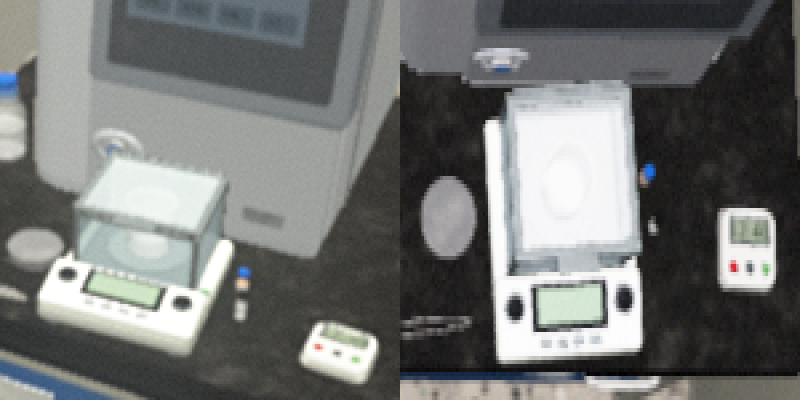

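The lid is closed, the beaker and everything else are where they were, and the hand is well away. Handing in.

```bash
python3 -c "
from cell import robot
print(robot.sign_off())"
```

```text
the job is handed in; nothing more can be done
None
```

The lid is fully closed, the tare gesture is done and the job is handed in at about 14 s. I couldn't read the balance display, so I have no direct confirmation that it tared.

- **Lid:** I pushed it down with the shut fingertips until it met its hard stop. The vertical force rose steeply there, reaching 8.3 N (about 10 N in all).
- **Sensor:** I held the fingertips about 2 cm above the right-hand sensor for about 2.6 s without moving. They were about 3 mm from its vertical by my estimate, and no contact force showed.
- **Left sensor:** I kept clear of it. Crossing between the left of the bench and the balance, the fingers were about 0.25 m or more above it.
- **Withdrawal:** I lifted straight up and drew the hand away to about 0.3 m from the balance, with nothing touched.

The last pictures show the lid level on the shield and the beaker in place. The vials, dish, tweezers and timer have not moved. During the first fast move there was a brief force reading of about 39 N. It was gone within 0.1 s, pictures showed nothing touched, and I put it down to braking near a limit of joint 2.

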